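Brace a screw-lid jar in its bench holder and take the lid free

ROBOT

A 6-joint arm with a two-finger parallel gripper is mounted at the origin on the work surface; the furniture and walls round the work are solid. World frame = base frame: x ahead of the robot, y to its left, z up, the work surface at z = 0. Lengths are in m, angles in rad, forces in N, time in s.
With the tool pointing down it reaches from about 0.325 to 0.9 m from the base axis. Payload 6.1 kg.
Tool frame: the origin (TCP) lies midway between the tips of the shut fingers; the grasp point (between the pads) lies 19 mm behind it; z points along the fingers, y is the line along which they close (so a half turn about z gives the same grasp; the last joint's range is limited). The gripper opens to 85 mm and grips with 20 to 120 N. Pads are 22 mm wide; open, the fingers measure 114 mm over their backs; the gripper's body (76 mm by 85 mm) begins 54 mm behind the grasp point. The pads swing forward as they close: fully open they stand 13 mm farther back than shut.
Start: joints at [1.164, 0.22, 1.526, -0, 1.395, -0.126], TCP at [0.173, 0.601, 0.231] pointing down, gripper open.
Joint ranges: [-2.98, 2.98], [-0.91, 2.08], [0.09, 2.57], [-1.24, 4.39], [0.2, 2.65], [-2.68, 2.68]. Speed limits (rad/s): [2.57, 2.57, 3.01, 3.14, 3.14, 3.14].

INTERFACE

Orientations are given as a rotation vector (axis times angle).
In Python, from bench import r gives the robot as it stands.
- The arm moves only by the tool jog_arm, never from a script. Its argument "commands" is text: rows parted by semicolons, each of 7 numbers parted by spaces: the shift along the world's x, y, z in m, then the turn, a rotation vector about the world's x, y, z in units of 5 degrees (1.0 is 5 degrees), then the gripper command: -1 is shut, 1 is fully open, values between are in proportion. A call has 1 to 20 rows; each row shifts and turns the commanded pose from where the row before left it; what a row does not reach is not made up. A row lasts 1/8 s, in which the tool goes at most 62.5 mm and 10.7 degrees, less where a joint would pass 70% of its speed; a pose out of reach is approached as far as the arm can. A call is refused whole if a number of a shift passes 0.0625 or a number of a turn 1, either way. A call with a gripper value outside its range is refused whole. The fingers move at their own pace and stop on an object; "squeeze" is the grip in N (left out, the last holds). Time passes only in rows, so rows that do not move let the fingers close. It gives the time, the measured TCP pose, the force, the opening and the grip force at its end, in the units of the state.
- r.read_state(): the state, without advancing time (a new reading comes with each control period).
- r.camera(name): name is "scene" or "top"; returns (picture, depth): 420x560x3 uint8, red, green, blue; 420x560 float32, m along the optical axis (not along the pixel's ray), 0 where there is no reading.
- r.camera_info(name): a dict with "K" (3x3 intrinsics, pixels), "R" (3x3) and "t" (3): a world point X has camera coordinates R X + t. Camera axes: x right, y down, z forward; pixel columns grow to the right and rows downward; lengths in m; the calibration is good to about 2 mm. A picture is of the moment at which its call begins. camera_info takes no time and is no camera call.
- r.job_done(): hands the job in; it is judged then, once.
The state is a dict: "time_s": time; "joints": joint angles; "qvel": joint speeds; "tau": joint torques, N m; "tool_pos": TCP position; "eef_rot": TCP orientation; "ft_force": force on the tool from outside, world axes, zero at the start; "torque": the same for the moment, N m; "finger_gap": finger opening in m; "grasp_force": force on a finger pad.
Only numpy, scipy, OpenCV 4.12 (cv2) and the standard library are available. Lean on these libraries where they do the work, as an engineer would, in place of code of your own. Each camera call takes 0.05 s, during which the arm holds its last target. There are 200 camera calls.

TASK

The lid of the square jar is too tight to open while the jar stands loose: set the jar, lid still on, fully home in the close-fitting square pocket of the wooden bench holder. Then, with the jar braced there, unscrew the lid until its threads let go, lift it straight up and finish while still holding it in the gripper, level and over the mouth with its rim a centimetre or two clear of it, the jar staying home and upright. Leave the other things on the bench where they are.

Things in the scene. Friction and masses are not known exactly. Their poses are not given: they have to be found in the camera images.
- jar: grey plastic jar, 0.3 kg, loose. Square body 48x48 mm, corner radii 10 mm (not wider than the lid), 70 mm high; round neck 44 mm across above it. Origin: centre of its underside; z up, x and y normal to its flat sides. The closed lid's rim is 78 to 79 mm above the underside; closed height 100 mm. It can be carried by its closed lid, which a sprung seal in the neck keeps tight with about 12 N
- lid: round aluminium screw lid, 60 mm across, 22 mm high, 0.05 kg, open below. Origin: centre of its lower rim; z up its axis. Right-hand thread (anticlockwise from above opens), three coarse starts: it rises 3 mm and lets go after 0.9 to 1.1 rad relative to the jar, and lifts off from there to 1.6 rad, where the next thread stops it. Opening takes 0.1 to 0.3 N m. Not yet free, it lifts the jar with it
- jar_mouth (a point): point on the jar's axis at the top of its mouth (the seal's height once the lid is off), 98 mm above the jar's underside
- holder: light wooden block 92x92x40 mm, fixed to the bench by two 10 mm thick ears at its +y and -y sides (134 mm over both). Origin: centre of its underside; z up. In its top a square pocket 50.5x50.5 mm, sides along x and y, 32 mm deep, 3 mm chamfer at the mouth; the jar fits in any of four quarter turns, with up to 0.1 rad of turning play either way
- holder_floor (a point): centre of the pocket's floor, 8 mm above the bench; the jar's underside rests here when home
- mixing_cup: bystander: open pale mixing cup, 72 mm across, 75 mm high; origin: centre of its underside
- tape: bystander: tape measure, 37x77x62 mm; origin: centre of its underside
- sander: bystander: grey sanding block, 60x103x34 mm; origin: centre of its underside
- shim: bystander: wooden shim wedge, 28x100x22 mm, long along its y; origin: under its middle
- scrap: bystander: hardwood offcut, 38x160x19 mm, long along its y; origin: under its middle
- clamp_handle (a point): obstacle, fixed: top of the upright handle of the tall clamp, 0.28 m above the bench; behind it (+x, +y by 70 mm) the clamp's bar stands 0.57 m high. The clamp holds down a wooden batten 52 mm wide and 88 mm high that runs from below it towards the robot's right, in direction (-0.79, -0.61), between the jar's side of the bench and the holder's
Not all that is in view belongs to the job. What is meant by the lid is not pink, and is the smaller of those in its own colour.

How it is judged:
On the way:
1. the jar stands home and upright in the holder's pocket with its lid still on (horizontal distance between jar and holder_floor below 0.004 m and z of jar in the frame of holder_floor below 0.003 m and angle between jar's own z axis and vertical below 0.05 rad and z of lid in the frame of jar below 0.083 m), for 0.2 s.
At the end, for the whole second after the job is handed in: The jar stands upright, untouched, home in the pocket (underside within 3 mm of its floor, 4 mm of its centre, 0.05 rad); the lid is held still in the fingers, off the jar, within 15 mm of its axis, level within 0.2 rad, rim 3 to 40 mm above the mouth (horizontal distance between jar and holder_floor below 0.004 m and z of jar in the frame of holder_floor below 0.003 m and angle between jar's own z axis and vertical below 0.05 rad and z of lid in the frame of jar_mouth between 0.003 and 0.04 m and horizontal distance between lid and jar below 0.015 m and angle between lid's own z axis and vertical below 0.2 rad and contact force between the fingers and lid above 2 N and contact force between lid and jar below 0.05 N and contact force between each of the arm, the fingers and jar below 0.5 N and linear speed of lid below 0.02 m/s); the arm keeps its last pose, push and grip.
It fails at once if the lid comes off while the jar is not in the holder (z of lid in the frame of jar above 0.095 m and horizontal distance between jar and holder_floor above 0.012 m).
It fails at once if the lid is taken away instead of being held just above the jar (distance between lid and jar_mouth above 0.1 m).
It fails at once if a bystander is moved by more than 30 mm or the cup tipped over (distance of any of mixing_cup, tape, sander, shim, scrap from where it was at the start of the episode above 0.03 m or angle between mixing_cup's own z axis and vertical above 0.5 rad).
It also fails if it takes over 54 s, if anything falls off the work surface, if the arm or the gripper's body presses on something with over 40 N, if the wrist force passes 120 N, or if a joint passes its speed limit or range.

## Working session

There is one attempt and no reset: what is moved stays moved. The work goes in short steps, Python scripts to look and compute and a tool call to move; the robot and the scene stay as the last step left them, time stands still between calls to the robot, and variables do not carry over. Pictures are saved under pics/ and viewed, at most 10 in all, crops included, and the job is handed in when it is done.

Besides the shell and the picture viewer there is one more tool, called after ">>>" as name(argument=value, ...) on one line, values as JSON. jog_arm: Moves the arm, as the interface text tells. Its arguments: {"type":"object","properties":{"commands":{"type":"string"},"squeeze":{"type":"number"}},"required":["commands"]}

```bash
mkdir -p pics; ls
python3 - <<'E'
from bench import r
import cv2,numpy as np
for n in("scene","top"):
    p,d=r.camera(n); cv2.imwrite(f"pics/{n}0.png",p[:,:,::-1]); np.savez(f"{n}0.npz",p=p,d=d)
    i=r.camera_info(n); print(n,i, (d==0).mean())
print(r.read_state())
E
```

```text
pics
scene {'K': array([[410.65201756,   0.        , 276.30570255],
       [  0.        , 410.65201756, 195.66172167],
       [  0.        ,   0.        ,   1.        ]]), 'R': array([[ 0.79878796, -0.60152032, -0.01054017],
       [-0.34408115, -0.44241021, -0.82817955],
       [ 0.49350375,  0.66516653, -0.56036375]]), 't': array([-0.42650817,  0.31311817,  1.27993531])} 0.0039625850340136055
top {'K': array([[476.38048082,   0.        , 276.73013226],
       [  0.        , 476.38048082, 214.24110269],
       [  0.        ,   0.        ,   1.        ]]), 'R': array([[-0.02607618, -0.99947988, -0.01897355],
       [-0.98067511,  0.02925778, -0.19344331],
       [ 0.19389782,  0.01356263, -0.98092797]]), 't': array([-0.03988469,  0.52167251,  1.56042183])} 0.004043367346938775
{'time_s': 0.1, 'joints': array([ 1.16387689e+00,  2.21180415e-01,  1.52749340e+00, -4.17842166e-05,
        1.39467354e+00, -1.26083218e-01]), 'qvel': array([ 0.00087743, -0.00166113, -0.00200296,  0.00126168, -0.00144066,
       -0.00039622]), 'tau': array([ 9.27257533e-04, -4.98241460e+01, -3.90547478e+01, -2.15116702e-04,
        5.61265508e-03, -3.67905488e-05]), 'tool_pos': array([0.17301698, 0.60001547, 0.23028983]), 'eef_rot': array([-4.39617534e-01, -3.11025394e+00,  2.67564743e-03]), 'ft_force': array([ 0.27559942, -0.384306  , -0.7448101 ]), 'torque': array([-0.05233996,  0.01241704,  0.0313196 ]), 'grasp_force': 0.0, 'finger_gap': 0.08568883918696055}
```

View pics/scene0.png

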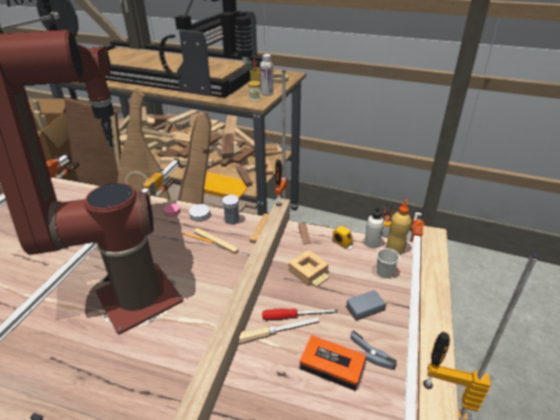

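View pics/top0.png

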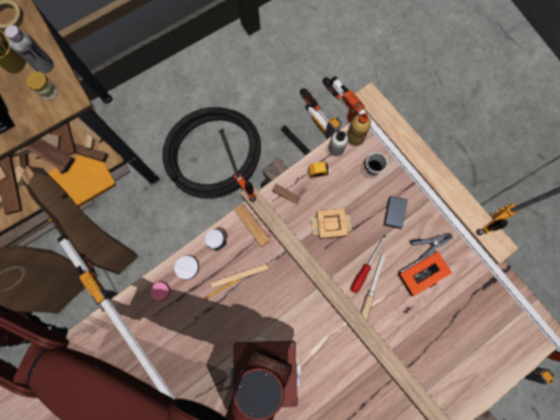

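The scene view shows the pink lid at (172,210), a wide pale lid at (200,213) and the lidded jar at (231,210). The holder is at (309,267), beyond the batten. In the top view the candidates are pink (160,290), the large pale lid (186,267) and the small pale lid on the grey jar (215,239). The small one fits, being not pink and the smaller of its colour. I'll confirm this in an enlarged crop and measure.

```bash
cat > h.py <<'E'
import numpy as np,cv2
from bench import r
def ray(n,uv,z):
    i=r.camera_info(n);K,R,t=i["K"],i["R"],i["t"]
    uv=np.atleast_2d(np.array(uv,float))
    d=(np.linalg.inv(K)@np.c_[uv,np.ones(len(uv))].T).T@R; c=-R.T@t
    return c+d*((z-c[2])/d[:,2])[:,None]
def cloud(n,d):
    i=r.camera_info(n);K,R,t=i["K"],i["R"],i["t"]
    v,u=np.mgrid[:420,:560]; P=np.stack([(u-K[0,2])*d/K[0,0],(v-K[1,2])*d/K[1,1],d],-1)
    return (P-t)@R
def proj(n,X):
    i=r.camera_info(n);p=(i["R"]@np.atleast_2d(X).T).T+i["t"];p=p@i["K"].T;return p[:,:2]/p[:,2:]
E
python3 - <<'E'
from h import *
S=np.load("scene0.npz");T=np.load("top0.npz")
a=cv2.resize(T["p"][200:320,130:290],None,fx=5,fy=5,interpolation=2)[:300*2,:,::-1]
b=cv2.resize(S["p"][180:260,150:260],None,fx=5,fy=5,interpolation=2)[:,:,::-1]
cv2.imwrite("pics/ct.png",cv2.resize(a,(800,600)))
cv2.imwrite("pics/cs.png",b)
c2=cv2.resize(T["p"][195:250,300:360],None,fx=8,fy=8,interpolation=2)[:,:,::-1]
cv2.imwrite("pics/ch.png",c2)
Pt=cloud("top",T["d"]);Ps=cloud("scene",S["d"])
for n,uv in dict(jar=(215,239),big=(186,267),pink=(160,290),hold=(332,223),floor_=(333,222),batten_a=(275,222),batten_b=(330,285),clamp=(240,182),tape=(318,170),cup=(375,164),scrap=(252,225),shim=(287,193),sander=(397,212)).items():
    print(n,Pt[uv[1],uv[0]].round(3))
for uv in[(231,202),(200,213),(279,165),(283,75),(309,258)]: print(uv,Ps[uv[1],uv[0]].round(3))
# high points near clamp
for P in (Ps,Pt):
    m=(P[...,2]>.12)&(P[...,0]>.3)&(P[...,0]<1.0)&(abs(P[...,1])<.6)
    Q=P[m]; print(len(Q)); 
    if len(Q): print(Q.min(0).round(3),Q.max(0).round(3)); print(Q[Q[:,2].argsort()[::-max(1,len(Q)//12)]].round(2).tolist())
# jar lid top from heights
for n,P in(("t",Pt),("s",Ps)):
    for z0,z1 in((.09,.11),):
        m=((P[...,2]>z0)&(P[...,2]<z1)&(P[...,0]>.25)&(P[...,0]<.8)).astype(np.uint8)
        k,l,s,c=cv2.connectedComponentsWithStats(m)
        for j in range(1,k):
            if s[j,4]>30: q=P[l==j];print(n,s[j],q.mean(0).round(3),np.ptp(q,0).round(3))
E
```

```text
jar [0.435 0.148 0.1  ]
big [0.353 0.256 0.028]
pink [0.279 0.343 0.027]
hold [ 0.493 -0.244  0.004]
floor_ [ 0.495 -0.247  0.011]
batten_a [ 0.486 -0.049  0.095]
batten_b [ 0.277 -0.219  0.09 ]
clamp [0.608 0.059 0.158]
tape [ 0.668 -0.2    0.06 ]
cup [ 0.696 -0.403  0.02 ]
scrap [0.491 0.032 0.019]
shim [ 0.601 -0.092  0.019]
sander [ 0.519 -0.463  0.037]
(231, 202) [0.428 0.138 0.098]
(200, 213) [0.342 0.235 0.03 ]
(279, 165) [0.562 0.017 0.264]
(283, 75) [0.618 0.066 0.554]
(309, 258) [ 0.512 -0.212  0.027]
1541
[ 0.551 -0.374  0.12 ] [0.979 0.6   0.569]
[[0.62, 0.07, 0.57], [0.62, 0.06, 0.46], [0.62, 0.06, 0.34], [0.55, 0.03, 0.25], [0.93, 0.59, 0.23], [0.83, 0.58, 0.22], [0.84, 0.59, 0.19], [0.79, -0.35, 0.18], [0.58, 0.03, 0.16], [0.6, 0.04, 0.15], [0.78, -0.35, 0.14], [0.57, 0.02, 0.13], [0.78, -0.36, 0.12]]
1770
[ 0.553 -0.372  0.12 ] [0.992 0.6   0.574]
[[0.62, 0.06, 0.57], [0.62, 0.06, 0.35], [0.83, 0.6, 0.24], [0.86, 0.57, 0.23], [0.85, 0.55, 0.23], [0.83, 0.58, 0.23], [0.83, 0.57, 0.23], [0.81, 0.6, 0.22], [0.8, -0.33, 0.17], [0.8, -0.36, 0.16], [0.76, -0.26, 0.15], [0.7
[... 390 characters left out ...]
1] [ 0.434 -0.089  0.092] [0.067 0.065 0.01 ]
t [205 230  18  18 270] [0.436 0.152 0.101] [0.057 0.056 0.019]
t [292 248  26  22 155] [ 0.369 -0.139  0.093] [0.069 0.08  0.01 ]
t [307 268  35  26 172] [ 0.29  -0.199  0.093] [0.081 0.106 0.009]
s [128 123  14   6  49] [0.398 1.017 0.101] [0.058 0.054 0.02 ]
s [190 132  21   7  82] [0.606 0.714 0.1  ] [0.087 0.078 0.019]
s [223 195  16  11 150] [0.432 0.149 0.099] [0.06  0.063 0.016]
s [276 200   9   7  32] [0.566 0.024 0.096] [0.033 0.05  0.018]
s [367 219  17  10  93] [ 0.745 -0.281  0.1  ] [0.051 0.053 0.02 ]
s [390 224  18  11  83] [ 0.779 -0.351  0.1  ] [0.032 0.059 0.02 ]
s [428 363  63  27 613] [ 0.469 -0.776  0.101] [0.086 0.122 0.02 ]
```

View pics/ct.png

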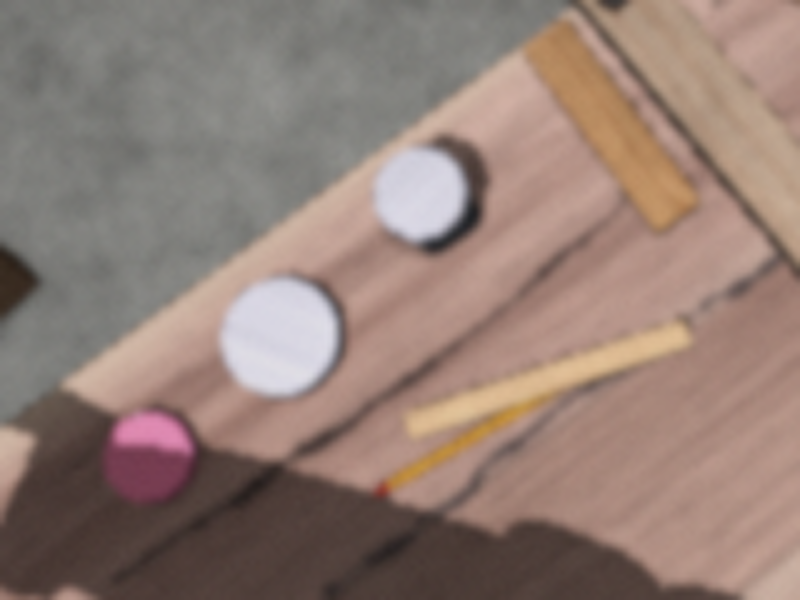

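View pics/ch.png

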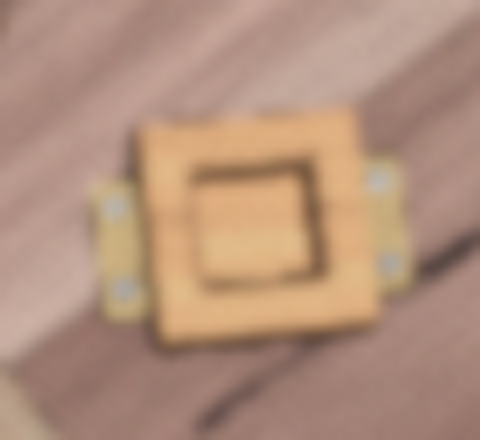

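View pics/cs.png

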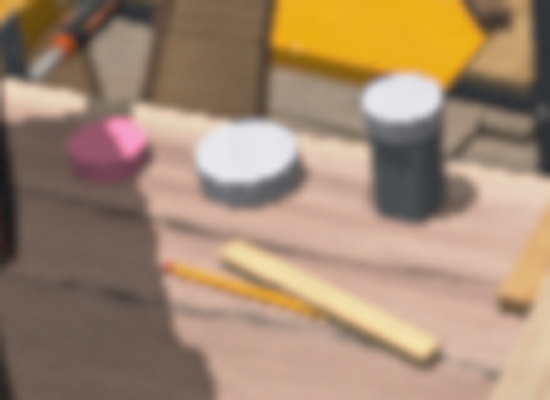

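The crops confirm it: the small pale lid sits on the grey jar, the large pale one is a flat decoy on the bench, and the other is pink. The holder's square is yawed slightly. Next I'll get precise positions.

Run:
```python
from h import *
S=np.load("scene0.npz");T=np.load("top0.npz")
for n in("scene","top"):
    i=r.camera_info(n); print(n,"cam at",(-i["R"].T@i["t"]).round(3))
# lid top: bright low-sat pixels
for n,D,(u,v) in(("top",T,(215,239)),("scene",S,(231,202))):
    hsv=cv2.cvtColor(D["p"],cv2.COLOR_RGB2HSV)
    m=((hsv[...,2]>165)&(hsv[...,1]<50)).astype(np.uint8)
    m[:v-16]=0;m[v+16:]=0;m[:,:u-16]=0;m[:,u+16:]=0
    c=max(cv2.findContours(m,0,1)[0],key=cv2.contourArea)[:,0]
    w=ray(n,c,.1)[:,:2].astype(np.float32)
    print(n,len(c),cv2.minEnclosingCircle(w),cv2.fitEllipse(w*1000), ((w.max(0)+w.min(0))/2).round(4))
# holder
for n,D,(u,v),z in(("top",T,(332,223),.04),("scene",S,(309,268),.04)):
    hsv=cv2.cvtColor(D["p"],cv2.COLOR_RGB2HSV); print(hsv[v-8:v+9:4,u-24:u+25:4].tolist() if 0 else "")
    P=cloud(n,D["d"])
    m=((P[...,2]>.030)&(P[...,2]<.06)&(P[...,0]>.41)&(P[...,0]<.58)&(P[...,1]>-.33)&(P[...,1]<-.15)).astype(np.uint8)
    q=P[m>0]; print(n,"holder depth",len(q),q.mean(0).round(4),q.min(0).round(3),q.max(0).round(3),cv2.minAreaRect(q[:,:2].astype(np.float32)*1000))
# jar body
P=cloud("scene",S["d"]);m=(np.hypot(P[...,0]-.436,P[...,1]-.15)<.05)&(P[...,2]>.01)&(P[...,2]<.075)
q=P[m];print(len(q));o=np.argsort(q[:,2])
v,u=np.where(m)
for row in np.unique(v): print(row,[(int(a),*(P[row,a]*1000).round().astype(int).tolist(),int(S["p"][row,a].mean())) for a in u[v==row]])
```

```text
scene cam at [-0.183 -0.969  0.972]
top cam at [ 0.208 -0.076  1.631]
top 72 ((0.4427693784236908, 0.16187401115894318), 0.038637977093458176) ((441.4639892578125, 158.195068359375), (59.79642868041992, 69.70011901855469), 141.2803192138672) [0.4448 0.1623]
scene 37 ((0.4320333003997803, 0.15405206382274628), 0.03150458633899689) ((432.1833801269531, 153.92201232910156), (57.64632034301758, 59.468379974365234), 178.00405883789062) [0.433  0.1539]

top holder depth 539 [ 0.4867 -0.2388  0.0405] [ 0.439 -0.287  0.031] [ 0.536 -0.191  0.051] ((487.417724609375, -238.78936767578125), (92.94873809814453, 92.6837158203125), 4.545080184936523)

scene holder depth 499 [ 0.4843 -0.241   0.0383] [ 0.436 -0.29   0.03 ] [ 0.535 -0.189  0.044] ((486.4782409667969, -238.83714294433594), (97.07857513427734, 96.26903533935547), 3.919426441192627)
212
205 [(238, 460, 143, 67, 105)]
206 [(237, 452, 138, 69, 80), (238, 457, 139, 67, 103)]
207 [(224, 408, 159, 72, 97), (225, 412, 158, 71, 94), (235, 441, 133, 72, 77), (236, 446, 136, 68, 69), (237, 452, 138, 65, 74), (238, 459, 143, 59, 103)]
208 [(224,
[... 4452 characters left out ...]
 26, 64), (236, 438, 129, 19, 61), (237, 444, 132, 15, 61)]
220 [(225, 405, 155, 14, 101), (226, 406, 149, 17, 81), (227, 410, 148, 16, 77), (228, 412, 144, 18, 77), (229, 417, 146, 14, 78), (230, 416, 136, 20, 78), (231, 420, 137, 18, 80), (232, 422, 131, 21, 77), (233, 427, 134, 17, 73), (234, 426, 123, 24, 69), (235, 434, 130, 16, 64), (236, 437, 128, 15, 61), (237, 443, 131, 11, 63)]
221 [(226, 407, 152, 11, 84), (227, 410, 150, 10, 78), (228, 412, 145, 12, 77), (229, 415, 143, 12, 77), (230, 419, 142, 11, 78), (231, 419, 135, 15, 79), (232, 421, 130, 18, 78), (233, 424, 128, 17, 74), (234, 426, 123, 19, 68), (235, 432, 126, 14, 64), (236, 437, 128, 11, 62)]
222 [(232, 422, 132, 10, 77)]
```

>>> jog_arm(commands="0.02 -0.0344 -0.003 0 0 -1 1;0.02 -0.0344 -0.003 0 0 -1 1;0.02 -0.0344 -0.003 0 0 -1 1;0.02 -0.0344 -0.003 0 0 -1 1;0.02 -0.0344 -0.003 0 0 -1 1;0.02 -0.0344 -0.003 0 0 -1 1;0.02 -0.0344 -0.003 0 0 -1 1;0.02 -0.0344 -0.003 0 0 -1 1;0.02 -0.0344 -0.003 0 0 -1 1;0.02 -0.0344 -0.003 0 0 -1 1;0.02 -0.0344 -0.003 0 0 0 1;0.02 -0.0344 -0.003 0 0 0 1;0.02 -0.0344 -0.003 0 0 0 1;0 0 0 0 0 0 1;0 0 0 0 0 0 1", squeeze=40)

```text
time_s: 1.98
tool_pos: [0.4328, 0.1535, 0.192]
eef_rot: [-1.713, -2.632, 0.0]
ft_force: [0.6, 0.6, -0.2]
finger_gap: 0.0853
grasp_force: 0.0
```

>>> jog_arm(commands="0 0 -0.025 0 0 0 1;0 0 -0.025 0 0 0 1;0 0 -0.025 0 0 0 1;0 0 -0.025 0 0 0 1;0 0 -0.013 0 0 0 1;0 0 -0.012 0 0 0 1;0 0 0 0 0 0 1;0 0 0 0 0 0 -1;0 0 0 0 0 0 -1;0 0 0 0 0 0 -1;0 0 0 0 0 0 -1;0 0 0 0 0 0 -1;0 0 0 0 0 0 -1;0 0 0 0 0 0 -1", squeeze=60)

```text
time_s: 3.72
tool_pos: [0.4346, 0.1536, 0.0686]
eef_rot: [1.712, 2.632, 0.003]
ft_force: [0.7, 1.2, 5.7]
finger_gap: 0.0592
grasp_force: 63.4
```

>>> jog_arm(commands="0 0 0.01 0 0 0 -1;0 0 0.025 0 0 0 -1;0 0 0.03 0 0 0 -1;0 0 0.03 0 0 0 -1;0 0 0.03 0 0 0 -1;0 0 0.025 0 0 0 -1;0 0 0.01 0 0 0 -1;-0.012 -0.05 0.01 0 0 -1 -1;-0.012 -0.05 0 0 0 -1 -1;-0.013 -0.05 0 0 0 -1 -1;-0.013 -0.05 0 0 0 -1 -1;0.02 -0.04 0 0 0 -1 -1;0.02 -0.04 0 0 0 0 -1;0.02 -0.04 0 0 0 0 -1;0.02 -0.04 0 0 0 0 -1;0.02 -0.032 0 0 0 0 -1;0 0 0 0 0 0 -1;0 0 0 0 0 0 -1;0 0 0 0 0 0 -1")

```text
time_s: 6.1
tool_pos: [0.4826, -0.2376, 0.2369]
eef_rot: [-2.241, -2.2, 0.0]
ft_force: [0.2, 0.5, -3.8]
finger_gap: 0.059
grasp_force: 66.4
```

```bash
cat > yaw.py <<'E'
from h import *
from scipy.optimize import least_squares
import sys
s=r.read_state();x,y,z=s["tool_pos"];print(s["tool_pos"],s["eef_rot"],s["ft_force"],s["joints"].round(2))
tag=sys.argv[1]
Q=[];N=int(sys.argv[2]) if len(sys.argv)>2 else 6
ds=[]
for k in range(N):
    p,d=r.camera("scene");ds.append(np.where(d>0,d,np.nan))
cv2.imwrite(f"pics/s{tag}.png",p[:,:,::-1]); np.savez(f"s{tag}.npz",p=p,d=np.nanmedian(ds,0))
P=cloud("scene",np.nanmedian(ds,0));m=np.hypot(P[...,0]-x,P[...,1]-y)<.045
b=m&(P[...,2]>z-.062)&(P[...,2]<z-.005)
q=P[b][:,:2]
print("body pts",b.sum(),"z range",np.nanmin(P[m][:,2]))
def sd(v,hw=.024,rr=.010):
    c,sn=np.cos(v[2]),np.sin(v[2]);w=q-v[:2];l=abs(np.c_[w[:,0]*c+w[:,1]*sn,-w[:,0]*sn+w[:,1]*c])-(hw-rr)
    return np.hypot(*np.maximum(l,0).T)+np.minimum(l.max(1),0)-rr
best=sorted((least_squares(sd,[x,y,a],loss="soft_l1",f_scale=.002) for a in np.radians(range(0,90,10))),key=lambda f:f.cost)
for f in best[:4]: print(f.cost*1e6,f.x[:2].round(4),np.degrees(f.x[2])%90)
E
python3 yaw.py a
```

```text
[ 0.48261766 -0.23761169  0.23688653] [-2.24077011e+00 -2.20027312e+00  1.55845900e-04] [ 0.15626194  0.47634052 -3.7506797 ] [-0.6   0.01  1.75  0.    1.39 -0.59]
body pts 284 z range -0.001964347772067175
65.98442991543396 [ 0.4828 -0.2372] 6.3947188873275
65.98442991543544 [ 0.4828 -0.2372] 6.394716536012751
65.98442991544907 [ 0.4828 -0.2372] 6.3947203554132095
65.98442991545065 [ 0.4828 -0.2372] 6.394720462543973
```

Run:
```python
from h import *
p=cv2.imread("pics/sa.png");u,v=proj("scene",[.487,-.239,.12])[0].astype(int)
cv2.imwrite("pics/sac.png",cv2.resize(p[v-75:v+75,u-75:u+75],(600,600),interpolation=2));print(u,v)
# holder edges by colour from first pictures, robust line fit on each camera
for n in("scene","top"):
    D=np.load(n+"0.npz");P=cloud(n,D["d"]);hsv=cv2.cvtColor(D["p"],cv2.COLOR_RGB2HSV)
    lo=(P[...,2]<.022)&(np.hypot(P[...,0]-.487,P[...,1]+.239)<.042)
    q=P[lo];print(n,"pocket low pts",len(q),q.mean(0).round(4),cv2.minAreaRect(q[:,:2].astype(np.float32)*1000))
```

```text
309 243
scene pocket low pts 102 [ 0.4996 -0.2237  0.0113] ((496.7287902832031, -226.8907470703125), (35.2144660949707, 36.413368225097656), 0.31475743651390076)
top pocket low pts 194 [ 0.4906 -0.2408  0.0097] ((490.6855163574219, -240.7482147216797), (46.17011642456055, 47.822967529296875), 3.6377785205841064)
```

View pics/sac.png

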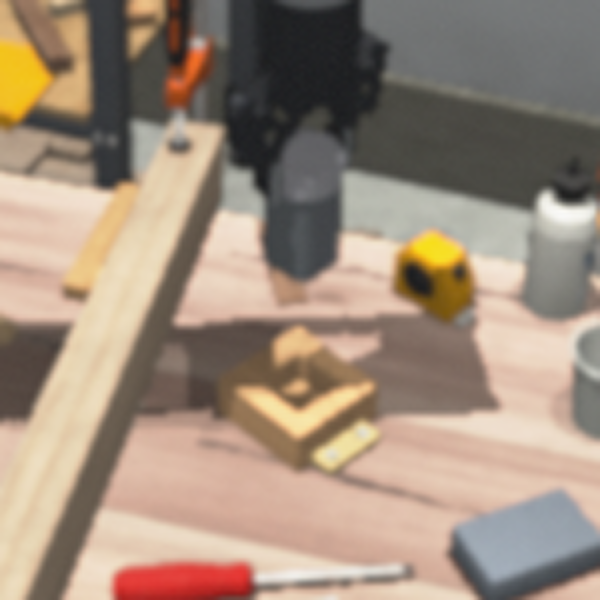

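The crop shows the jar upright and square to the holder, hanging above it (about (300,210) in the crop, holder at (300,395)). I'll make small corrections and descend to just above the pocket.

>>> jog_arm(commands="0.0044 -0.0013 -0.01 0 0 -0.4 -1;0 0 -0.025 0 0 0 -1;0 0 -0.025 0 0 0 -1;0 0 -0.025 0 0 0 -1;0 0 -0.02 0 0 0 -1;0 0 -0.01 0 0 0 -1;0 0 -0.005 0 0 0 -1;0 0 0 0 0 0 -1;0 0 0 0 0 0 -1;0 0 0 0 0 0 -1")

```text
time_s: 7.65
tool_pos: [0.488, -0.2403, 0.1181]
eef_rot: [2.28, 2.16, 0.0]
ft_force: [0.1, 0.1, -2.5]
finger_gap: 0.0587
grasp_force: 66.4
```

```bash
python3 yaw.py b 6
python3 - <<'E'
from h import *
D=np.load("sb.npz");P=cloud("scene",D["d"])
m=(P[...,2]>.03)&(P[...,2]<.05)&(np.hypot(P[...,0]-.487,P[...,1]+.239)<.075);q=P[m]
print(cv2.minAreaRect(q[:,:2].astype(np.float32)*1000),q.mean(0))
p=cv2.imread("pics/sb.png");u,v=proj("scene",[.487,-.239,.06])[0].astype(int)
cv2.imwrite("pics/sbc.png",cv2.resize(p[v-40:v+40,u-40:u+40],(640,640),interpolation=2)[20:620])
E
```

```text
[ 0.488031   -0.24026721  0.11805861] [2.27955607e+00 2.15990924e+00 4.63455094e-04] [ 0.11126715  0.14271651 -2.54342163] [-0.6   0.14  1.84  0.    1.16 -0.55]
body pts 237 z range 0.004978454199264799
55.257245188891446 [ 0.4877 -0.2395] 4.509130809811154
55.25724518891854 [ 0.4877 -0.2395] 4.509132200891472
55.257245189111735 [ 0.4877 -0.2395] 4.509117407717156
55.25724518919493 [ 0.4877 -0.2395] 4.509115828816991
((485.833984375, -238.4671630859375), (93.7013931274414, 93.47216033935547), 5.371617317199707) [ 0.47303526 -0.25075803  0.03850762]
```

View pics/sbc.png

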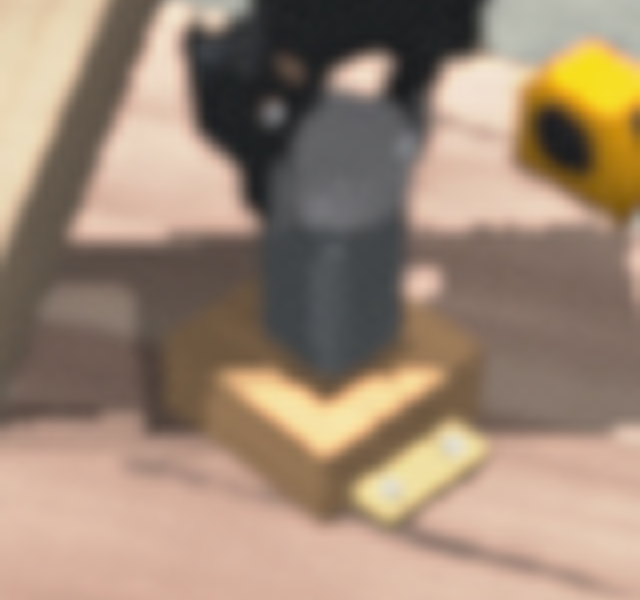

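The jar is aligned over the pocket; its corner and the holder's corner line up at crop columns of about 325. I'll enter gently.

>>> jog_arm(commands="-0.0014 0.0008 -0.002 0 0 0 -1;0 0 -0.003 0 0 0 -1;0 0 -0.003 0 0 0 -1;0 0 -0.003 0 0 0 -1;0 0 -0.003 0 0 0 -1;0 0 -0.003 0 0 0 -1;0 0 0 0 0 0 -1;0 0 0 0 0 0 -1")

```text
time_s: 8.95
tool_pos: [0.4862, -0.2392, 0.1003]
eef_rot: [2.28, 2.161, 0.0]
ft_force: [0.0, 0.0, -3.6]
finger_gap: 0.059
grasp_force: 66.4
```

>>> jog_arm(commands="0 0 -0.003 0 0 0 -1;0 0 -0.003 0 0 0 -1;0 0 -0.003 0 0 0 -1;0 0 -0.003 0 0 0 -1;0 0 -0.003 0 0 0 -1;0 0 -0.003 0 0 0 -1;0 0 -0.002 0 0 0 -1;0 0 -0.002 0 0 0 -1;0 0 -0.002 0 0 0 -1;0 0 0 0 0 0 -1;0 0 0 0 0 0 -1")

```text
time_s: 10.32
tool_pos: [0.4866, -0.2393, 0.0769]
eef_rot: [2.28, 2.16, 0.001]
ft_force: [-1.0, 1.7, 1.8]
finger_gap: 0.0589
grasp_force: 66.8
```

>>> jog_arm(commands="0 0 -0.001 0 0 0 -1;0 0 0 0 0 0 -1;0 0 0 0 0 0 -1;0 0 0 0 0 0 -1")

```text
time_s: 10.82
tool_pos: [0.4871, -0.2393, 0.0765]
eef_rot: [2.279, 2.16, 0.001]
ft_force: [-1.0, 2.7, 7.7]
finger_gap: 0.0587
grasp_force: 67.3
```

The jar is home: the floor is met at TCP z 0.0765 against 0.0766 expected. Now I'll unscrew anticlockwise, rising slightly with the thread.

>>> jog_arm(commands="0 0 0 0 0 0.7 -1;0 0 0 0 0 0.7 -1;0 0 0.0002 0 0 0.7 -1;0 0 0.0002 0 0 0.7 -1;0 0 0.0002 0 0 0.7 -1;0 0 0.0002 0 0 0.7 -1;0 0 0.0002 0 0 0.7 -1;0 0 0.0002 0 0 0.7 -1;0 0 0.0002 0 0 0.7 -1;0 0 0.0002 0 0 0.7 -1;0 0 0 0 0 0 -1;0 0 0 0 0 0 -1", squeeze=80)

```text
time_s: 12.32
tool_pos: [0.487, -0.2396, 0.078]
eef_rot: [1.524, 2.745, -0.0]
ft_force: [-1.1, 2.6, 5.0]
finger_gap: 0.0586
grasp_force: 84.1
```

```bash
python3 -c "
from bench import r
s=r.read_state();print(s['torque'],s['joints'].round(2),s['ft_force'])"
```

```text
[0.28432926 0.1873067  0.061545  ] [-0.6   0.19  1.87  0.    1.08 -1.16] [-1.14328455  2.58003918  5.00647165]
```

>>> jog_arm(commands="0 0 0.0002 0 0 0.8 -1;0 0 0.0002 0 0 0.8 -1;0 0 0.0002 0 0 0.8 -1;0 0 0.0002 0 0 0.8 -1;0 0 0.0002 0 0 0.8 -1;0 0 0.0002 0 0 0.8 -1;0 0 0.0002 0 0 0.8 -1;0 0 0.0002 0 0 0.8 -1;0 0 0.0001 0 0 0.8 -1;0 0 0.0001 0 0 0.8 -1;0 0 0 0 0 0.4 -1;0 0 0 0 0 0 -1;0 0 0 0 0 0 -1")

```text
time_s: 13.95
tool_pos: [0.4866, -0.2394, 0.0791]
eef_rot: [0.441, 3.11, -0.001]
ft_force: [0.5, 1.4, 3.7]
finger_gap: 0.0586
grasp_force: 84.8
```

```bash
python3 -c "
from bench import r
s=r.read_state();print(s['torque'],s['joints'].round(2),s['ft_force'])"
```

```text
[ 0.12457083 -0.10858358 -0.00582148] [-0.6   0.19  1.87  0.    1.08 -1.89] [0.47017379 1.3617501  3.73542858]
```

>>> jog_arm(commands="0 0 0.002 0 0 0 -1;0 0 0.002 0 0 0 -1;0 0 0.002 0 0 0 -1;0 0 0.002 0 0 0 -1;0 0 0 0 0 0 -1;0 0 0 0 0 0 -1;0 0 0 0 0 0 -1")

```text
time_s: 14.82
tool_pos: [0.4861, -0.2392, 0.0867]
eef_rot: [-0.44, -3.111, -0.0]
ft_force: [-0.1, 0.2, -0.5]
finger_gap: 0.0579
grasp_force: 85.5
```

>>> jog_arm(commands="0 0 0.003 0 0 0 -1;0 0 0.004 0 0 0 -1;0 0 0.004 0 0 0 -1;0 0 0.004 0 0 0 -1;0 0 0.004 0 0 0 -1;0 0 0.004 0 0 0 -1;0 0 0.002 0 0 0 -1;0 0 0 0 0 0 -1;0 0 0 0 0 0 -1;0 0 0 0 0 0 -1;0 0 0 0 0 0 -1")

```text
time_s: 16.2
tool_pos: [0.4861, -0.2392, 0.1116]
eef_rot: [-0.44, -3.111, -0.0]
ft_force: [1.0, 0.2, 0.3]
finger_gap: 0.0588
grasp_force: 85.5
```

Run:
```python
from h import *
p,d=r.camera("scene");u,v=proj("scene",[.487,-.239,.08])[0].astype(int)
cv2.imwrite("pics/end.png",cv2.resize(p[v-40:v+40,u-40:u+40,::-1],(600,600),interpolation=2))
P=cloud("scene",d);s=r.read_state();print(s["tool_pos"],s["ft_force"])
```

```text
[ 0.48615309 -0.23917281  0.11161986] [-0.23871984  0.33369935 -0.75278364]
```

View pics/end.png

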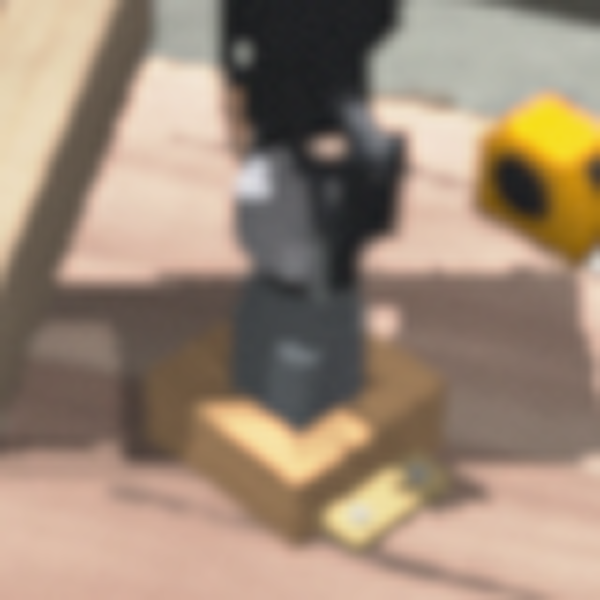

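The lid is held level above the open jar (lid at crop (275,215), jar in the holder at (300,360)). One depth check that the jar is still home before I hand in.

Run:
```python
from h import *
d=np.nanmedian([np.where((x:=r.camera("scene")[1])>0,x,np.nan) for _ in range(5)],0);P=cloud("scene",d)
i=r.camera_info("scene")
for z in (.078,.09,.105,.122,.04): print(z,proj("scene",[[.487-.018,-.239-.022,z],[.487,-.239,z]]).round(1).tolist())
u,v=proj("scene",[.470,-.262,.06])[0].astype(int)
for row in range(v-24,v+14,2): print(row,(P[row,u-2:u+3:2]*1000).round().astype(int).tolist())
p=r.camera("scene")[0]; print([p[k,u].tolist() for k in range(v-24,v+14,2)])
```

```text
0.078 [[309.4, 260.0], [309.2, 253.8]]
0.09 [[309.5, 257.1], [309.3, 251.0]]
0.105 [[309.7, 253.5], [309.5, 247.5]]
0.122 [[309.9, 249.4], [309.6, 243.4]]
0.04 [[309.0, 268.7], [308.8, 262.6]]
240 [[474, -241, 144], [478, -246, 145], [463, -270, 169]]
242 [[468, -247, 143], [472, -252, 144], [462, -272, 163]]
244 [[462, -254, 143], [466, -259, 144], [464, -271, 153]]
246 [[461, -256, 137], [465, -260, 137], [465, -269, 144]]
248 [[461, -257, 129], [466, -259, 128], [464, -271, 137]]
250 [[469, -248, 110], [475, -250, 109], [466, -270, 127]]
252 [[470, -247, 101], [476, -250, 100], [465, -270, 120]]
254 [[468, -250, 96], [472, -255, 97], [478, -257, 95]]
256 [[467, -252, 89], [473, -254, 87], [476, -260, 90]]
258 [[467, -252, 80], [472, -255, 80], [476, -260, 82]]
260 [[465, -255, 76], [468, -260, 77], [473, -264, 78]]
262 [[465, -255, 67], [468, -261, 70], [475, -262, 67]]
264 [[466, -254, 58], [467, -262, 62], [474, -264, 60]]
266 [[465, -256, 50], [469, -261, 52], [475, -263, 50]]
268 [[465, -255, 41], [468, -262, 44], [475, -264, 42]]
270 [[462, -259, 37], [468, -262, 36], [471, -268, 39]]
272 [[454, -269, 40], [459, -272, 40], [464, -276, 40]]
274 [[448, -276, 41], [455, -278, 39], [459, -282, 39]]
276 [[444, -280, 38], [448, -285, 40], [457, -285, 34]]
[[88, 87, 90], [91, 91, 94], [94, 95, 97], [110, 110, 114], [109, 110, 113], [80, 81, 83], [58, 61, 61], [66, 70, 72], [70, 72, 75], [76, 79, 82], [110, 115, 119], [83, 87, 89], [77, 81, 83], [76, 80, 82], [76, 79, 82], [162, 132, 105], [235, 197, 141], [243, 215, 152], [232, 187, 133]]
```

The shoulder is at z of about 0.078, so the jar is home. The lid top is at 0.144, putting the rim at 0.122, 16 mm over the mouth.

```bash
python3 -c "
from bench import r
print(r.job_done())"
```

```text
the job is handed in; nothing more can be done
None
```

The job is handed in: the jar was set home in the holder and its lid unscrewed, and the lid is now held level about 16 mm above the mouth; no pass/fail verdict came back.

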